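# Set up the sieve tower on the shaker

### The arm

A 6-joint arm with a two-finger parallel gripper is mounted at the origin on the work surface. World frame = base frame: x ahead of the robot, y to its left, z up, the work surface at z = 0. Lengths are in mm, angles in rad, forces in N, time in s.
With the tool pointing down it reaches from about 200 to 875 mm from the base axis. Payload 3.4 kg.
Tool frame: the origin (TCP) lies between the finger pads; the fingertips stand 11 mm ahead of it and the grasp point (between the pads) lies 8 mm behind it; z points along the fingers, y is the line along which they close (so a half turn about z gives the same grasp; the last joint's range is limited). The gripper opens to 94 mm and grips with 3 to 60 N. Pads are 16 mm wide; open, the fingers measure 119 mm over their backs; the gripper's body (75 mm by 177 mm) begins 78 mm behind the grasp point.
Start: joints at [-1.329, 0.276, 1.505, -0, 1.361, -0.121], TCP at [204.065, -537.607, 216.493] pointing down, gripper open.
Joint ranges: [-2.89, 2.89], [-0.75, 2.08], [0.22, 2.7], [-1.18, 4.32], [0.11, 2.71], [-2.7, 2.7]. Speed limits (rad/s): [2.57, 2.57, 3.14, 3.14, 3.14, 3.14].

### API

Orientations are given as a 3x3 rotation matrix whose columns are the frame's x, y, z axes.
In Python, from workcell import arm gives the robot as it stands.
- The arm moves only by the tool nudge_tcp, called as name(argument=value, ...), one argument or row to a line, values as JSON. Schema: {"type":"object","properties":{"segments":{"type":"array","items":{"type":"array","prefixItems":[{"type":"array","items":{"type":"number"},"minItems":3,"maxItems":3},{"type":"number"},{"type":"number"}],"minItems":3,"maxItems":3},"minItems":1,"maxItems":20},"grip_n":{"type":"number"},"only":{"type":"string"},"quiet":{"type":"boolean"},"lines":{"type":"string"}},"required":["segments"],"additionalProperties":false}. segments is a list of rows, 1 to 20 of them, each written [[dx, dy, dz], turn, opening]: dx, dy, dz in units of 25 mm, then a turn about the tool's z in units of 0.1 rad, then the finger opening in mm; each row is the pose to reach, as a shift and turn from the pose commanded when the call began, along the tool's axes at that moment; what a row does not reach only later rows make up. A row lasts 1/8 s, in which the tool goes at most 62.5 mm and 0.188 rad, less where a joint would pass 70% of its speed; a pose out of reach is approached as far as the arm can. The fingers move at their own pace and stop on an object; grip_n is the grip in N (left out, the last holds). Time passes only in rows, so rows that do not move let the fingers close. The tool returns the time, the measured TCP pose, the force, the opening and the grip force at its end. only (a regular expression) keeps the lines of the reply that match it, lines (a string "A,B") keeps lines A to B, and quiet returns only ok. Input that does not fit is refused with a message, and nothing moves.
- arm.read_state(): the state, without advancing time (a new reading comes with each control period).
- arm.grab_frame(name): name is "scene" or "side" or "wrist"; returns a dict with "img" (400x640x3 uint8, red, green, blue), "fx", "fy", "cx", "cy" (pixels), "k1" (the pictures are not rectified: a ray, as slopes to the right and down, at radius r is drawn at 1 + k1 r^2 times it, then the intrinsics apply), "R" (3x3) and "t" (3): a world point X has camera coordinates R X + t. Camera axes: x right, y down, z forward; pixel columns grow to the right and rows downward; lengths in mm; the calibration is good to about 2 mm. A picture is of the moment at which its call begins. There is no depth.
- arm.finish_job(): hands the job in; it is judged then, once.
The state is a dict: "clock": time; "joints": joint angles; "qvel": joint speeds; "tau": joint torques, N m; "tcp_pos": TCP position; "orientation": TCP orientation; "ft_force": force on the tool from outside, world axes, zero at the start; "ft_torque": the same for the moment, N m; "grip_width": finger opening in mm; "finger_force": force on a finger pad.
Only numpy, scipy, OpenCV 4.12 (cv2) and the standard library are available. Lean on these libraries where they do the work, as an engineer would, in place of code of your own. Each camera call takes 0.05 s, during which the arm holds its last target. There are 200 camera calls.

### The job

Set up the sample shaker next to the microscope: first take the used red cone out of the receiver and stand it upright in the green waste tray, then nest every blue and yellow sieve cone on the bench upright in the receiver, one inside another and each fully home, with all the blue (fine) ones below the yellow (coarse) ones. Then seat the flanged cap, plug down, on the top cone, and only after that throw the shaker's lever right over to on (away from the side it leans to); leave the bottle, the slide box and the glass dish where they are.

Things in the scene. Friction and masses are not known exactly. Their poses are not given: they have to be found in the camera images.
- stand: White round shaker base, fixed, 132 mm across and 62 mm tall, with a conical receiver in its top. Origin: centre of its underside; z up
- stand_mouth (a point): Centre of the receiver's mouth, 62 mm above the bench. The receiver is 54 mm wide at the rim and tapers like a cone's inside; a cone that is home in it has its lugs on the rim and its foot 14 mm above the bench
- used: The used cone, red, nested in the receiver at the start: a tapered cup, 78 mm tall, open at the top, 120 g, weighted steel foot 38 mm across, wall widening to 51 mm at 48 mm up; there a step with four small lugs under it leads out to a straight round collar, 62 mm outside, 54 mm inside, 48 to 78 mm up, to grip from outside. Origin: centre of the foot; z up its axis
- fine1: Fine sieve cone, blue (may be absent), standing upright on the bench; same shape and frame as the used cone. Nested in another cone or in the receiver it has 1.5 mm of play all round and is home when its lugs rest on the rim below: its foot is then 30 mm higher than that of the cone it is in
- fine2: Fine sieve cone, blue (may be absent), standing upright on the bench; same shape and frame as the used cone. Nested in another cone or in the receiver it has 1.5 mm of play all round and is home when its lugs rest on the rim below: its foot is then 30 mm higher than that of the cone it is in
- coarse1: Coarse sieve cone, yellow (may be absent), standing upright on the bench; same shape and frame as the used cone. Nested in another cone or in the receiver it has 1.5 mm of play all round and is home when its lugs rest on the rim below: its foot is then 30 mm higher than that of the cone it is in
- coarse2: Coarse sieve cone, yellow (may be absent), standing upright on the bench; same shape and frame as the used cone. Nested in another cone or in the receiver it has 1.5 mm of play all round and is home when its lugs rest on the rim below: its foot is then 30 mm higher than that of the cone it is in
- coarse3: Coarse sieve cone, yellow (may be absent), standing upright on the bench; same shape and frame as the used cone. Nested in another cone or in the receiver it has 1.5 mm of play all round and is home when its lugs rest on the rim below: its foot is then 30 mm higher than that of the cone it is in
- cap: Flanged cap, 120 g: a plug 14 mm deep (43 to 50 mm across) that enters a cone's collar, above it an aluminium flange 62 mm across, 14 to 20 mm up, that rests on the rim, then a black knob 22 mm across, 20 to 42 mm up, to grip. Stands on its plug. Origin: centre of the plug's underside, 64 mm above the origin of the cone it closes when seated; z up its axis
- tray: Green waste tray, fixed, 170 x 170 mm outside, 160 x 160 mm inside, walls 30 mm high, floor 5 mm thick. Origin: centre of its underside; x, y along its sides
- lever_base: Grey switch box of the shaker, fixed, 70 x 50 x 25 mm. Origin: centre of its underside; the lever swings in its x-z plane, from leaning to its -x (off) to leaning to its +x (on)
- lever_tip (a point): Centre of the red ball, 26 mm across, at the end of the switch lever; 70 mm from the pivot, which lies 22 mm above the box's origin
- lever (a joint): Angle of the switch lever: 0 off (leaning 0.5 rad to the box's -x), 1.0 on (leaning 0.5 rad to +x). It stays where it is left; about 1 N at the ball moves it
- stain_bottle: Bystander: amber glass bottle, 48 mm across, 100 mm tall. Origin: centre of its foot
- slide_box: Bystander: blue slide box with white lid, 52 x 92 x 36 mm. Origin: centre of its underside
- petri: Bystander: closed glass dish, 94 mm across, 16 mm tall. Origin: centre of its underside

How it is judged (in metres and radians):
On the way, in this order (a step that is already met when the one before it is completed fails the run):
1. the used red cone stands upright in the waste tray, let go (x of used in the frame of tray between -0.07 and 0.07 m and y of used in the frame of tray between -0.07 and 0.07 m and z of used in the frame of tray below 0.012 m and angle between used's own z axis and vertical below 0.12 rad and contact force between the fingers and used below 0.5 N), for 0.2 s.
2. every blue and yellow cone present is nested fully home in the receiver's tower, blue below yellow (horizontal distance between each of fine1, fine2, coarse1, coarse2, coarse3 and stand below 0.014 m and angle between each of fine1, fine2, coarse1, coarse2, coarse3's own z axis and vertical below 0.08 rad and (z of fine1 in the frame of stand between 0.009 and 0.019 m or z of fine1 in the frame of stand between 0.039 and 0.049 m or z of fine1 in the frame of stand between 0.069 and 0.079 m or z of fine1 in the frame of stand between 0.099 and 0.109 m or z of fine1 in the frame of stand between 0.129 and 0.139 m) and (z of fine2 in the frame of stand between 0.009 and 0.019 m or z of fine2 in the frame of stand between 0.039 and 0.049 m or z of fine2 in the frame of stand between 0.069 and 0.079 m or z of fine2 in the frame of stand between 0.099 and 0.109 m or z of fine2 in the frame of stand between 0.129 and 0.139 m) and (z of coarse1 in the frame of stand between 0.009 and 0.019 m or z of coarse1 in the frame of stand between 0.039 and 0.049 m or z of coarse1 in the frame of stand between 0.069 and 0.079 m or z of coarse1 in the frame of stand between 0.099 and 0.109 m or z of coarse1 in the frame of stand between 0.129 and 0.139 m) and (z of coarse2 in the frame of stand between 0.009 and 0.019 m or z of coarse2 in the frame of stand between 0.039 and 0.049 m or z of coarse2 in the frame of stand between 0.069 and 0.079 m or z of coarse2 in the frame of stand between 0.099 and 0.109 m or z of coarse2 in the frame of stand between 0.129 and 0.139 m) and (z of coarse3 in the frame of stand between 0.009 and 0.019 m or z of coarse3 in the frame of stand between 0.039 and 0.049 m or z of coarse3 in the frame of stand between 0.069 and 0.079 m or z of coarse3 in the frame of stand between 0.099 and 0.109 m or z of coarse3 in the frame of stand between 0.129 and 0.139 m) and z of each of coarse1, coarse2, coarse3 in the frame of fine1 above 0.02 m and z of each of coarse1, coarse2, coarse3 in the frame of fine2 above 0.02 m), for 0.2 s.
3. the cap is seated on the top cone of the tower, let go (all of step 2 and angle between cap's own z axis and vertical below 0.08 rad and ((horizontal distance between cap and fine1 below 0.007 m and z of cap in the frame of fine1 between 0.06 and 0.068 m) or (horizontal distance between cap and fine2 below 0.007 m and z of cap in the frame of fine2 between 0.06 and 0.068 m) or (horizontal distance between cap and coarse1 below 0.007 m and z of cap in the frame of coarse1 between 0.06 and 0.068 m) or (horizontal distance between cap and coarse2 below 0.007 m and z of cap in the frame of coarse2 between 0.06 and 0.068 m) or (horizontal distance between cap and coarse3 below 0.007 m and z of cap in the frame of coarse3 between 0.06 and 0.068 m)) and contact force between the fingers and cap below 0.5 N), for 0.2 s.
4. the lever is thrown to on (value of joint lever above 0.8 rad), for 0.2 s.
At the end, for the whole second after the job is handed in: Used cone upright in the tray; every cone within 14 mm of the receiver axis and 5 mm of a seated height (14 mm + 30 mm per cone below), tilt under 0.08 rad, blue below yellow; cap within 7 mm of the top cone's axis, 4 mm of its seated height, tilt under 0.08; lever over 0.8 rad; all at rest (all of step 2 and x of used in the frame of tray between -0.07 and 0.07 m and y of used in the frame of tray between -0.07 and 0.07 m and z of used in the frame of tray below 0.012 m and angle between used's own z axis and vertical below 0.12 rad and angle between cap's own z axis and vertical below 0.08 rad and ((horizontal distance between cap and fine1 below 0.007 m and z of cap in the frame of fine1 between 0.06 and 0.068 m) or (horizontal distance between cap and fine2 below 0.007 m and z of cap in the frame of fine2 between 0.06 and 0.068 m) or (horizontal distance between cap and coarse1 below 0.007 m and z of cap in the frame of coarse1 between 0.06 and 0.068 m) or (horizontal distance between cap and coarse2 below 0.007 m and z of cap in the frame of coarse2 between 0.06 and 0.068 m) or (horizontal distance between cap and coarse3 below 0.007 m and z of cap in the frame of coarse3 between 0.06 and 0.068 m)) and value of joint lever above 0.8 rad and linear speed of each of fine1, fine2, coarse1, coarse2, coarse3, used, cap below 0.03 m/s); the robot touches nothing.
It fails at once if the bottle, slide box or glass dish is moved by more than 4 cm, or the bottle tipped (distance of any of stain_bottle, slide_box, petri from where it was at the start of the episode above 0.04 m or angle between stain_bottle's own z axis and vertical above 0.5 rad).
Of fine1, fine2, coarse1, coarse2, coarse3 only 3 to 5 are there at a start; the rules pass over those that are not, and their reading is None.
At some moment in a run one of fine1, fine2, coarse1, coarse2, coarse3, cap may be knocked a few centimetres aside while the robot is not near it.
It also fails if it takes over 210 s, if anything falls off the work surface, if the arm or the gripper's body presses on something with over 40 N, if the wrist force passes 120 N, or if a joint passes its speed limit or range.

## Working session

There is one attempt and no reset: what is moved stays moved. The work goes in short steps, Python scripts to look and compute and a tool call to move; the robot and the scene stay as the last step left them, time stands still between calls to the robot, and variables do not carry over. Pictures are saved under pics/ and viewed, at most 14 in all, crops included, and the job is handed in when it is done.

```bash
ls; mkdir -p pics; python3 - <<'E'
from workcell import arm
import cv2,numpy as np
s=arm.read_state();print(s['clock'],s['tcp_pos'],s['orientation'],s['grip_width'])
for n in ("scene","side","wrist"):
    f=arm.grab_frame(n);cv2.imwrite(f"pics/{n}0.png",f["img"][:,:,::-1])
    print(n,f['fx'],f['cx'],f['cy'],f['k1'],np.round(f['R'],3).tolist(),f['t'],'cam',-np.array(f['R']).T@np.array(f['t']))
E
```

```text
pics
workcell.py
0.0 [ 203.92262894 -537.05066905  215.63651787] [[ 9.34904312e-01  3.54899615e-01 -4.37418747e-04]
 [ 3.54899826e-01 -9.34902738e-01  1.72730169e-03]
 [ 2.04074722e-04 -1.77010164e-03 -9.99998413e-01]] 94.10461038806253
scene 518.5167263630749 320.2800918473997 195.46727398091323 0.02204544051582694 [[0.774, 0.633, -0.018], [0.391, -0.5, -0.773], [-0.498, 0.591, -0.634]] [-425.49639837 -166.5954082  1648.12245986] cam [1215.76142074 -788.52582008  908.43825143]
side 370.36331136580196 321.2333085030864 196.5740365582945 0.010953766785897327 [[-0.955, -0.297, 0.016], [-0.213, 0.643, -0.736], [0.209, -0.706, -0.677]] [ 529.22849808  200.34712371 1016.13398923] cam [335.66258584 745.68802232 827.06109754]
wrist 328.1463859472762 322.5038309320321 201.33390663686512 -0.04143581386814793 [[0.355, -0.935, -0.003], [-0.902, -0.343, 0.264], [-0.248, -0.091, -0.964]] [-573.93001547  -28.0182209   391.53002205] cam [ 275.32716756 -510.54877571  383.42057841]
```

View pics/scene0.png

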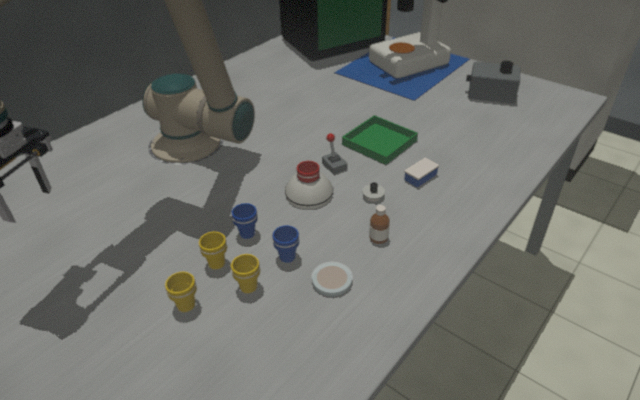

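View pics/side0.png

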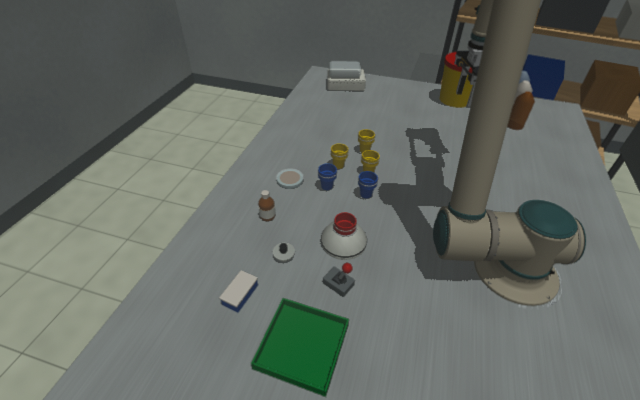

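The scene shows two blue cones (245,220), (287,243) and three yellow ones (214,250), (246,273), (182,291). The red cone is in the stand at (308,180), with the tray at (380,138), the cap at (374,192), and the lever ball at (331,138). The side view agrees.

```bash
cat > h.py <<'E'
from workcell import arm
import cv2,numpy as np
from scipy.optimize import least_squares
HSV={'red':[((0,110,50),(8,255,255)),((172,110,50),(180,255,255))],'blue':[((105,110,40),(128,255,255))],
 'yellow':[((18,120,60),(33,255,255))],'green':[((45,110,30),(85,255,255))],'black':[((0,0,0),(180,255,45))]}
def mask(f,c):
    h=cv2.cvtColor(f['img'],cv2.COLOR_RGB2HSV); m=np.zeros(h.shape[:2],np.uint8)
    for lo,hi in HSV[c]: m|=cv2.inRange(h,lo,hi)
    return cv2.morphologyEx(m,cv2.MORPH_CLOSE,np.ones((3,3),np.uint8))
def cam(f): return -np.array(f['R']).T@np.array(f['t'])
def rays(f,uv):
    K=np.array([[f['fx'],0,f['cx']],[0,f['fy'],f['cy']],[0,0,1.]])
    p=cv2.undistortPoints(np.array(uv,float).reshape(-1,1,2),K,np.array([f['k1'],0,0,0,0.]))[:,0]
    return np.c_[p,np.ones(len(p))]@np.array(f['R'])
def plane(f,uv,z):
    C=cam(f);d=rays(f,uv);return (C+d*((z-C[2])/d[:,2])[:,None])[:,:2]
def proj(f,X):
    q=np.array(f['R'])@np.array(X,float)+np.array(f['t']);s=q[:2]/q[2];s=s*(1+f['k1']*(s@s))
    return np.array([s[0]*f['fx']+f['cx'],s[1]*f['fy']+f['cy']])
def blobs(f,c,amin=80,amax=1e9):
    cs,_=cv2.findContours(mask(f,c),cv2.RETR_EXTERNAL,cv2.CHAIN_APPROX_NONE)
    return [k[:,0].astype(float) for k in cs if amin<cv2.contourArea(k)<amax]
def rim(f,k,z,r):
    "centre of a circle of radius r at height z from the far half of an outer contour (pixel pts)"
    # contour runs along pixel centres of the blob: its true edge lies ~half a pixel out
    m=k.mean(0); k=k+0.5*(k-m)/np.linalg.norm(k-m,axis=1)[:,None]
    k=k[(k[:,0]>2)&(k[:,0]<637)&(k[:,1]>2)&(k[:,1]<397)]
    P=plane(f,k,z); a=P.mean(0)-cam(f)[:2]; a/=np.linalg.norm(a)
    s=P@a; c=P[np.argmax(s)]-a*r
    for _ in range(8):
        Q=P[((P-c)@a>0.1*r)]
        if len(Q)<5: return c,99.
        o=least_squares(lambda x:np.linalg.norm(Q-x,axis=1)-r,c,loss='soft_l1'); c=o.x
    return c,np.median(abs(np.linalg.norm(Q-c,axis=1)-r))
def inside(f,ks,X,tol=25):
    "blob whose centroid is nearest the projection of X"
    u=proj(f,X); d=[np.linalg.norm(k.mean(0)-u) for k in ks]
    return ks[int(np.argmin(d))] if d and min(d)<tol else None
def totool(d):
    R=np.array(arm.read_state()['orientation']); return R.T@np.array(d,float)
E
python3 - <<'E'
from h import *
F={n:arm.grab_frame(n) for n in('scene','side')}
for c,z,r in(('blue',78,31),('yellow',78,31),('red',92,31)):
  for n,f in F.items():
    for k in blobs(f,c,60,4000):
        p,e=rim(f,k,z,r); print(c,n,len(k),k.mean(0).round(),p.round(1),round(e,1))
for n,f in F.items():
    ks=blobs(f,'green',500)
    for k in ks:
        P=plane(f,k,30); 
        print('green',n,len(k),k.mean(0).round(),[x for x in cv2.minAreaRect(P.astype(np.float32))])
    for k in blobs(f,'black',10,300): print('black',n,len(k),k.mean(0).round(),plane(f,[k.mean(0)],35).round())
s=arm.read_state()
E
```

```text
blue scene 50 [286. 252.] [ 633.4 -236.5] 3.6
blue scene 63 [285. 235.] [ 590.1 -175.2] 1.0
blue scene 55 [245. 229.] [ 509.3 -229.3] 4.7
blue scene 58 [244. 212.] [ 455.3 -177.3] 0.9
blue scene 276 [402.  74.] [456.7 903.6] 4.5
blue side 86 [241. 299.] [607.1 346. ] 10.5
blue side 69 [367. 183.] [ 454.  -169.1] 1.8
blue side 65 [327. 176.] [ 586.9 -166.5] 0.8
blue side 135 [544.  75.] [ -210.5 -1382.7] 18.6
yellow scene 107 [182. 291.] [ 512.4 -420.5] 0.6
yellow scene 97 [246. 272.] [ 581.8 -298.2] 0.6
yellow scene 98 [214. 249.] [ 469.4 -292.5] 0.7
yellow side 62 [339. 155.] [ 580.9 -291.2] 0.8
yellow side 106 [368. 150.] [ 511.8 -413.3] 1.7
yellow side 153 [456.  87.] [  301.8 -1126.2] 99.0
red scene 53 [308. 168.] [473.6  41.1] 1.0
red side 64 [345. 223.] [472.2  50.3] 0.9
red side 57 [453.  61.] [  229.7 -1261.8] 2.5
green scene 163 [380. 138.] [(483.7850341796875, 365.78948974609375), (174.1977081298828, 166.216552734375), 88.73959350585938]
green scene 307 [348.  24.] [(-157.7565460205078, 1067.8426513671875), (318.07843017578125, 545.7470092773438), 36.12303161621094]
black scene 53 [ 39. 179.] [[-136. -400.]]
black scene 76 [579. 164.] [[1015.  580.]]
black scene 71 [  5. 123.] [[-512. -316.]]
black scene 35 [506.  67.] [[ 597. 1037.]]
black scene 47 [405.   5.] [[ -57. 1380.]]
green side 282 [302. 346.] [(481.2171630859375, 383.97674560546875), (176.9794158935547, 169.0796661376953), 88.2706527709961]
black side 81 [518. 272.] [[ 7. 37.]]
black side 20 [283. 248.] [[618. 152.]]
black side 33 [453. 210.] [[ 179. -147.]]
black side 54 [610. 135.] [[-386. -771.]]
black side 71 [476.  42.] [[  115. -1642.]]
black side 18 [477.   9.] [[  114. -2304.]]
```

```bash
python3 - <<'E'
import cv2,numpy as np
a=cv2.imread('pics/scene0.png')[110:260,270:450];b=cv2.imread('pics/side0.png')[180:400,210:400]
a=cv2.resize(a,(540,450),interpolation=2);b=cv2.resize(b,(0,0),fx=2.6,fy=2.6,interpolation=2)[:450]
b=b[:,:]
m=np.hstack([a,np.zeros((450,4,3),np.uint8),cv2.resize(b,(250,int(b.shape[0]*250/b.shape[1])))[:450] if 0 else b[:, :256]])
cv2.imwrite('pics/z1.png',m);print(m.shape)
E
```

```text
(450, 800, 3)
```

View pics/z1.png

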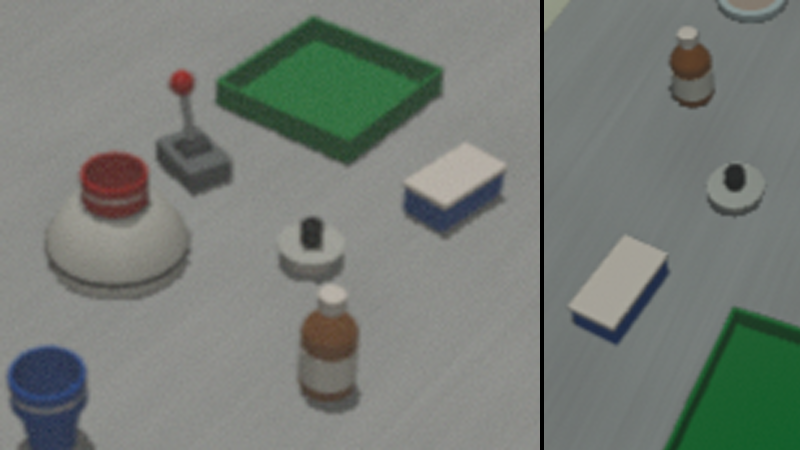

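The manual's scale: shifts go in units of 25 mm and turns go in units of 0.1 rad. Converting my numbers, 60 mm is 2.4.

nudge_tcp(
  segments=[
    [[2.4,0,0],0,94],
  ],
  grip_n=20,
)

```text
clock: 0.38
tcp_pos: [258.0, -517.9, 216.2]
orientation: [[0.937, 0.349, -0.001], [0.349, -0.937, -0.001], [-0.002, 0.0, -1.0]]
ft_force: [1.2, 0.5, 0.8]
grip_width: 94.1
finger_force: 0.0
```

```bash
python3 - <<'E'
from h import *
# wrist view toward current position check: predicted pixels of tcp
s=arm.read_state();print(s['tcp_pos'],s['joints'],s['ft_force'])
f=arm.grab_frame('wrist');C=cam(f);R=np.array(s['orientation']);print('cam in tool',R.T@(C-s['tcp_pos']),(R.T@np.array(f['R']).T).round(3))
E
```

```text
[ 258.03446923 -517.91515395  216.21009742] [-1.22771146  0.28137683  1.49775784 -0.00168919  1.36199047 -0.01346452] [1.22407291 0.47111603 0.76184838]
cam in tool [  76.18503598    0.24591583 -167.69832681] [[-0.    -0.964 -0.264]
 [ 1.    -0.    -0.001]
 [ 0.001 -0.264  0.964]]
```

The crop shows the lever ball at scene pixel (330,137), on a box at (335,163). The cap's knob is at (374,187). Everything is upright.

In the tool's units: -454 mm is -18.16, 397 mm is 15.88, 0.357 rad is 3.57.

nudge_tcp(
  segments=[
    [[1.6,-1.8,0],1,94],
    [[3.2,-3.64,0],2,94],
    [[4.76,-5.44,0],3,94],
    [[6.36,-7.28,0],3.57,94],
    [[7.96,-9.08,0],3.57,94],
    [[9.52,-10.88,0],3.57,94],
    [[11.12,-12.72,0],3.57,94],
    [[12.72,-14.52,0],3.57,94],
    [[14.28,-16.36,0],3.57,94],
    [[15.4,-17.6,0],3.57,94],
    [[15.88,-18.16,0],3.57,94],
    [[15.88,-18.16,0],3.57,94],
    [[15.88,-18.16,0],3.57,94],
  ],
  grip_n=20,
)

```text
clock: 2.05
tcp_pos: [469.8, 48.4, 216.4]
orientation: [[1.0, 0.006, -0.0], [0.006, -1.0, -0.001], [-0.0, 0.001, -1.0]]
ft_force: [-0.1, 0.5, 1.0]
grip_width: 93.8
finger_force: 0.0
```

```bash
cat >> h.py <<'E'
def wrist(c,z,r,show=None,amin=300):
    s=arm.read_state();f=arm.grab_frame('wrist')
    if show: cv2.imwrite(show,f['img'][:,:,::-1])
    R=np.array(s['orientation']);t=s['tcp_pos']
    out=[]
    for k in blobs(f,c,amin):
        h=cv2.convexHull(k.astype(np.float32))[:,0].astype(float) if 0 else k
        p,e=rim(f,h,z,r); d=p-t[:2]; o=R.T@np.array([d[0],d[1],0])
        print(c,'px',k.mean(0).round(),'world',p.round(1),'res',round(e,1),'tool dx dy',o[:2].round(1),'tcp',t.round(1),'clk',s['clock'])
E
python3 - <<'E'
from h import *
wrist('red',92,31,'pics/w1.png')
E
```

```text
red px [168. 238.] world [440.5 181.4] res 2.9 tool dx dy [ -28.5 -133.2] tcp [469.8  48.4 216.4] clk 2.05
red px [325. 192.] world [473.   45.7] res 0.3 tool dx dy [3.2 2.7] tcp [469.8  48.4 216.4] clk 2.05
```

View pics/w1.png

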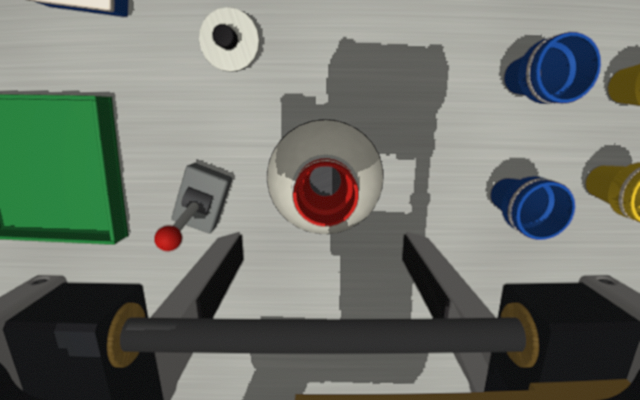

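The wrist view shows the red cone centred at (325,192) with clear space around both fingers. The lever ball is at (168,238), and the lever's on side is up-right.

In the tool's units: 140 mm is 5.6, 120 mm is 4.8.

nudge_tcp(
  segments=[
    [[0.12,0.08,1.6],0,94],
    [[0.12,0.1,3.6],0,94],
    [[0.12,0.1,4.8],0,94],
    [[0.12,0.1,5.4],0,94],
    [[0.12,0.1,5.6],0,94],
    [[0.12,0.1,5.6],0,94],
    [[0.12,0.1,5.6],0,55],
    [[0.12,0.1,5.6],0,55],
    [[0.12,0.1,5.6],0,55],
    [[0.12,0.1,5.6],0,55],
    [[0.12,0.1,4.8],0,55],
    [[0.12,0.1,3.6],0,55],
    [[0.12,0.1,2],0,55],
    [[0.12,0.1,0],0,55],
    [[0.12,0.1,0],0,55],
  ],
  grip_n=25,
)

```text
clock: 3.98
tcp_pos: [475.8, 46.5, 220.1]
orientation: [[1.0, 0.006, 0.009], [0.006, -1.0, -0.0], [0.009, 0.001, -1.0]]
ft_force: [0.5, 0.3, -1.1]
grip_width: 61.2
finger_force: 25.0
```

```bash
python3 - <<'E'
from h import *
s=arm.read_state()
f=arm.grab_frame('wrist')
for k in blobs(f,'green',800):
    P=plane(f,k,30);print(k.mean(0),P.min(0).round(),P.max(0).round(),cv2.minAreaRect(P.astype(np.float32)))
wrist('red',216-62+78,31)
E
```

```text
[ 59.2        175.28349515] [396. 272.] [566. 442.] ((481.4576110839844, 356.466796875), (164.92367553710938, 167.7678680419922), 88.0909652709961)
red px [167. 242.] world [502.1 104.8] res 2.0 tool dx dy [ 28.4 -58.1] tcp [474.   46.6 217.7] clk 4.025
red px [323. 260.] world [473.2  46.1] res 0.4 tool dx dy [-0.8  0.5] tcp [474.   46.6 217.7] clk 4.025
```

In the tool's units: -325 mm is -13, 148 mm is 5.92.

nudge_tcp(
  segments=[
    [[0.04,-1,0],0,55],
    [[0.08,-2.6,0],0,55],
    [[0.12,-4.6,0],0,55],
    [[0.16,-6.6,0],0,55],
    [[0.2,-8.6,0],0,55],
    [[0.24,-10.6,0],0,55],
    [[0.28,-12.2,0],0,55],
    [[0.28,-13,0.8],0,55],
    [[0.28,-13,2.4],0,55],
    [[0.28,-13,4],0,55],
    [[0.28,-13,5.2],0,55],
    [[0.28,-13,5.72],0,55],
    [[0.28,-13,5.92],0,55],
    [[0.28,-13,5.92],0,55],
    [[0.28,-13,5.92],0,55],
  ],
  grip_n=25,
)

```text
clock: 5.95
tcp_pos: [478.9, 371.7, 68.9]
orientation: [[1.0, 0.006, 0.001], [0.006, -1.0, 0.001], [0.001, -0.001, -1.0]]
ft_force: [-0.2, -0.7, -1.3]
grip_width: 61.3
finger_force: 25.0
```

nudge_tcp(
  segments=[
    [[0,0,0],0,94],
    [[0,0,0],0,94],
    [[0,0,0],0,94],
    [[0,0,-2],0,94],
    [[0,0,-4],0,94],
    [[0,0,-5.92],0,94],
  ],
)

```text
clock: 6.7
tcp_pos: [478.3, 371.6, 218.1]
orientation: [[1.0, 0.006, 0.0], [0.006, -1.0, 0.0], [0.0, -0.0, -1.0]]
ft_force: [0.8, -0.3, 0.4]
grip_width: 93.6
finger_force: 0.0
```

```bash
python3 - <<'E'
from h import *
f=arm.grab_frame('wrist');cv2.imwrite('pics/w2.png',f['img'][:,:,::-1])
wrist('red',83,31)
E
```

```text
red px [496. 249.] world [410.1 215.9] res 6.9 tool dx dy [-72.2 157.2] tcp [481.4 373.6 225.4] clk 6.75
red px [326. 195.] world [478.6 371.6] res 0.3 tool dx dy [-2.8  1.9] tcp [481.4 373.6 225.4] clk 6.75
```

View pics/w2.png

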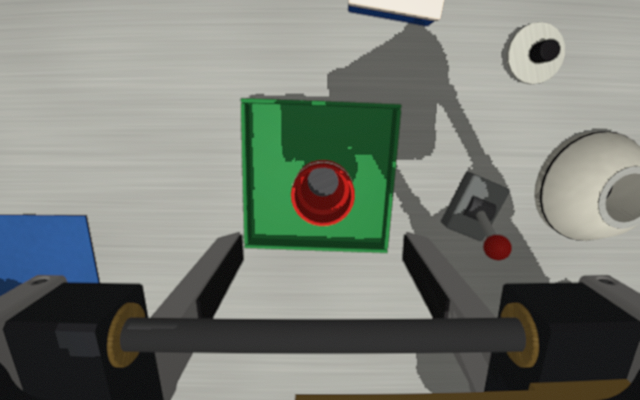

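The red cone stands upright in the tray at (323,195). Next is the near blue cone.

In the tool's units: 544 mm is 21.76, -27 mm is -1.08.

nudge_tcp(
  segments=[
    [[-0.08,1.2,0],0,94],
    [[-0.2,3.4,0],0,94],
    [[-0.32,5.8,0],0,94],
    [[-0.44,8.2,0],0,94],
    [[-0.56,10.6,0],0,94],
    [[-0.68,13,0],0,94],
    [[-0.8,15.4,0],0,94],
    [[-0.92,17.8,0],0,94],
    [[-1.04,20,0],0,94],
    [[-1.08,21.2,0],0,94],
    [[-1.08,21.76,0],0,94],
    [[-1.08,21.76,0],0,94],
    [[-1.08,21.76,0],0,94],
    [[-1.08,21.76,0],0,94],
  ],
  grip_n=25,
)

```text
clock: 8.55
tcp_pos: [454.5, -171.3, 216.5]
orientation: [[1.0, 0.008, -0.0], [0.008, -1.0, 0.0], [-0.0, -0.0, -1.0]]
ft_force: [0.4, 0.1, 0.1]
grip_width: 94.0
finger_force: 0.0
```

```bash
python3 - <<'E'
from h import *
wrist('blue',78,31)
wrist('yellow',78,31)
E
```

```text
blue px [326. 194.] world [ 453.7 -174.7] res 0.2 tool dx dy [-0.9  3.4] tcp [ 454.5 -171.3  216.5] clk 8.55
blue px [325.  44.] world [ 585.9 -172.3] res 0.3 tool dx dy [131.3   2. ] tcp [ 454.5 -171.3  216.5] clk 8.55
yellow px [463. 394.] world [ 230.4 -517.3] res 0.4 tool dx dy [-226.8  344.2] tcp [ 454.6 -171.4  216.6] clk 8.6
yellow px [523. 335.] world [ 284.  -385.3] res 10.5 tool dx dy [-172.1  212.6] tcp [ 454.6 -171.4  216.6] clk 8.6
yellow px [122. 335.] world [281.6  40.5] res 10.2 tool dx dy [-171.4 -213.2] tcp [ 454.6 -171.4  216.6] clk 8.6
yellow px [444. 176.] world [ 470.1 -291. ] res 0.3 tool dx dy [ 14.6 119.7] tcp [ 454.6 -171.4  216.6] clk 8.6
yellow px [563. 136.] world [ 510.7 -416.8] res 0.4 tool dx dy [ 54.3 245.8] tcp [ 454.6 -171.4  216.6] clk 8.6
yellow px [461.  56.] world [ 580.1 -295.1] res 0.3 tool dx dy [124.6 124.6] tcp [ 454.6 -171.4  216.6] clk 8.6
```

In the tool's units: -217 mm is -8.68, 154 mm is 6.16.

nudge_tcp(
  segments=[
    [[-0.04,0.136,2],0,94],
    [[-0.04,0.136,4.2],0,94],
    [[-0.04,0.136,5.6],0,94],
    [[-0.04,0.136,6.16],0,94],
    [[-0.04,0.136,6.16],0,94],
    [[-0.04,0.136,6.16],0,94],
    [[-0.04,0.136,6.16],0,55],
    [[-0.04,0.136,6.16],0,55],
    [[-0.04,0.136,6.16],0,55],
    [[-0.04,0.136,5.2],0,55],
    [[-0.04,0.136,3.2],0,55],
    [[-0.04,0.136,1.2],0,55],
    [[0,-0.4,0],0,55],
    [[0.2,-2.4,0],0,55],
    [[0.4,-4.4,0],0,55],
    [[0.6,-6.4,0],0,55],
    [[0.8,-8,0],0,55],
    [[0.8,-8.68,0],0,55],
    [[0.8,-8.68,0],0,55],
    [[0.8,-8.68,0],0,55],
  ],
  grip_n=25,
)

```text
clock: 11.15
tcp_pos: [473.2, 43.4, 216.4]
orientation: [[1.0, 0.005, -0.0], [0.005, -1.0, -0.001], [-0.0, 0.001, -1.0]]
ft_force: [-0.8, 0.1, -0.7]
grip_width: 61.1
finger_force: 25.0
```

```bash
python3 - <<'E'
from h import *
s=arm.read_state()
wrist('blue',s['tcp_pos'][2]+16,31,'pics/w3.png')
E
```

```text
blue px [323. 249.] world [485.3  42.9] res 0.7 tool dx dy [12.1  0.6] tcp [473.2  43.4 216.4] clk 11.15
blue px [518.  78.] world [559.7 -13.9] res 3.5 tool dx dy [86.3 57.8] tcp [473.2  43.4 216.4] clk 11.15
blue px [559.  71.] world [543.1 -60.4] res 7.7 tool dx dy [ 69.4 104.2] tcp [473.2  43.4 216.4] clk 11.15
```

View pics/w3.png

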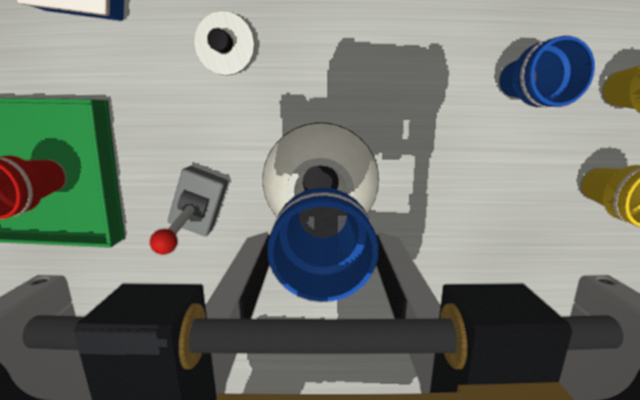

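```bash
python3 - <<'E'
from h import *
s=arm.read_state();f=arm.grab_frame('wrist');x,y,z=s['tcp_pos']
for dz in(8,16,24):print(dz,[proj(f,[x+a,y+b,z+dz]).round() for a,b in((-31,0),(31,0),(0,31),(0,-31))])
k=max([k for k in blobs(f,'blue',1000) if k[:,1].mean()>200],key=len);print(k.min(0),k.max(0))
print([proj(f,[x+a,y,z-62]).round() for a in(-19,19)])
E
```

```text
8 [array([322., 311.]), array([322., 204.]), array([264., 260.]), array([380., 260.])]
16 [array([322., 320.]), array([322., 209.]), array([261., 267.]), array([383., 267.])]
24 [array([322., 329.]), array([322., 214.]), array([258., 274.]), array([386., 275.])]
[267. 196.] [378. 300.]
[array([322., 243.]), array([322., 194.])]
```

The cone is held about 15 mm deeper below the TCP than intended: it lifted before the fingers had fully closed. Its rim is at about TCP height and the foot is near TCP−77. It's still usable, so I'll lower it accordingly and watch the force.

In the tool's units: 120 mm is 4.8, -2.3 mm is -0.092.

nudge_tcp(
  segments=[
    [[0,-0.092,1.2],0,55],
    [[0,-0.092,2.4],0,55],
    [[0,-0.092,3.4],0,55],
    [[0,-0.092,4],0,55],
    [[0,-0.092,4.32],0,55],
    [[0,-0.092,4.56],0,55],
    [[0,-0.092,4.72],0,55],
    [[0,-0.092,4.8],0,55],
    [[0,-0.092,4.8],0,55],
  ],
  grip_n=25,
)

```text
clock: 12.38
tcp_pos: [472.9, 46.7, 96.5]
orientation: [[1.0, 0.006, -0.0], [0.006, -1.0, -0.001], [-0.0, 0.001, -1.0]]
ft_force: [-1.6, -1.3, -2.0]
grip_width: 60.8
finger_force: 25.0
```

nudge_tcp(
  segments=[
    [[0,0,0.12],0,55],
    [[0,0,0.12],0,55],
  ],
)

```text
clock: 12.62
tcp_pos: [472.6, 46.7, 93.3]
orientation: [[1.0, 0.006, -0.001], [0.006, -1.0, -0.0], [-0.001, 0.0, -1.0]]
ft_force: [-2.7, -1.4, -0.6]
grip_width: 61.0
finger_force: 25.0
```

nudge_tcp(
  segments=[
    [[0,0,0.04],0,94],
    [[0,0,0.04],0,94],
    [[0,0,0.04],0,94],
    [[0,0,0.04],0,94],
    [[0,0,-1.6],0,94],
    [[0,0,-3.6],0,94],
    [[0,0,-4.92],0,94],
    [[0,0,-4.92],0,94],
  ],
)

```text
clock: 13.62
tcp_pos: [475.1, 46.8, 219.0]
orientation: [[1.0, 0.006, 0.007], [0.006, -1.0, -0.0], [0.007, 0.0, -1.0]]
ft_force: [-0.2, 0.3, 0.9]
grip_width: 93.6
finger_force: 0.0
```

```bash
python3 - <<'E'
from h import *
wrist('blue',92,31,'pics/w4.png')
f=arm.grab_frame('scene');print([ (k.mean(0).round(),rim(f,k,92,31)) for k in blobs(f,'blue',60,4000)])
E
```

```text
blue px [323. 198.] world [474.8  46.4] res 0.3 tool dx dy [-0.4  0.4] tcp [475.1  46.8 219. ] clk 13.625
blue px [519.  81.] world [580.1 -95.4] res 7.1 tool dx dy [104.1 142.8] tcp [475.1  46.8 219. ] clk 13.625
blue px [560.  75.] world [ 585.  -158.2] res 0.7 tool dx dy [108.7 205.7] tcp [475.1  46.8 219. ] clk 13.625
[(array([287., 253.]), (array([ 655.11927184, -236.61599043]), np.float64(3.467806383554386))), (array([286., 235.]), (array([ 601.46085789, -184.73289467]), np.float64(0.6657995167413162))), (array([308., 168.]), (array([475.75946271,  41.1425597 ]), np.float64(1.3624471699313858))), (array([403.,  75.]), (array([464.94732804, 875.00011078]), np.float64(4.201445640992558)))]
```

View pics/w4.png

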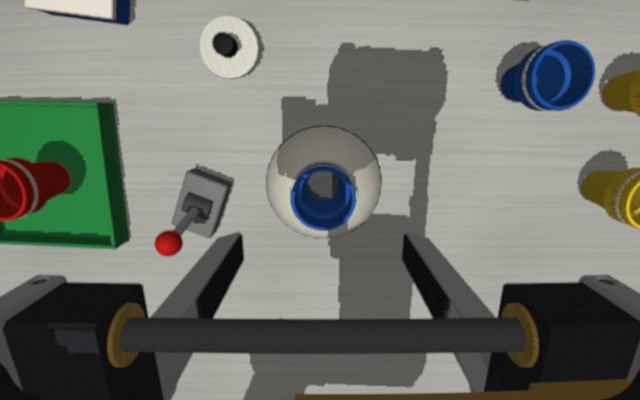

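Blue 1 is home: it is centred at (323,198), and its scene blob is where the seated red cone's was. Blue 2 is next.

In the tool's units: 219 mm is 8.76, 112 mm is 4.48.

nudge_tcp(
  segments=[
    [[0.4,1,0],0,94],
    [[1.48,3,0],0,94],
    [[2.56,5,0],0,94],
    [[3.6,7,0],0,94],
    [[4.28,8.2,0],0,94],
    [[4.48,8.76,0],0,94],
    [[4.48,8.76,0],0,94],
    [[4.48,8.76,0],0,94],
  ],
)

```text
clock: 14.72
tcp_pos: [585.5, -170.0, 216.1]
orientation: [[1.0, 0.007, -0.001], [0.007, -1.0, 0.001], [-0.001, -0.001, -1.0]]
ft_force: [0.2, 0.2, -0.9]
grip_width: 93.9
finger_force: 0.0
```

```bash
python3 - <<'E'
from h import *
wrist('blue',78,31)
E
```

```text
blue px [114. 279.] world [517.   57.5] res 3.2 tool dx dy [ -67. -228.] tcp [ 585.5 -170.   216.1] clk 14.725
blue px [325. 190.] world [ 588.6 -172.1] res 0.4 tool dx dy [3.1 2.2] tcp [ 585.5 -170.   216.1] clk 14.725
```

In the tool's units: 154 mm is 6.16, 3 mm is 0.12.

nudge_tcp(
  segments=[
    [[0.12,0.08,2],0,94],
    [[0.12,0.08,4.2],0,94],
    [[0.12,0.08,5.6],0,94],
    [[0.12,0.08,6.16],0,94],
    [[0.12,0.08,6.16],0,94],
    [[0.12,0.08,6.16],0,55],
    [[0.12,0.08,6.16],0,55],
    [[0.12,0.08,6.16],0,55],
    [[0.12,0.08,6.16],0,55],
    [[0.12,0.08,6.16],0,55],
    [[0.12,0.08,6.16],0,55],
    [[0.12,0.08,5.2],0,55],
    [[0.12,0.08,3.2],0,55],
    [[0.12,0.08,1.2],0,55],
    [[0.12,0.08,0],0,55],
  ],
  grip_n=30,
)

```text
clock: 16.65
tcp_pos: [589.9, -173.9, 218.4]
orientation: [[1.0, 0.006, 0.002], [0.006, -1.0, -0.001], [0.002, 0.001, -1.0]]
ft_force: [0.6, 0.2, -1.9]
grip_width: 61.1
finger_force: 29.9
```

nudge_tcp(
  segments=[
    [[-0.4,-0.8,0],0,55],
    [[-1.4,-2.6,0],0,55],
    [[-2.4,-4.6,0],0,55],
    [[-3.4,-6.6,0],0,55],
    [[-4.2,-8.2,0],0,55],
    [[-4.54,-8.76,0],0,55],
    [[-4.54,-8.76,0],0,55],
    [[-4.54,-8.76,0],0,55],
    [[-4.54,-8.76,0],0,55],
  ],
)

```text
clock: 17.77
tcp_pos: [475.5, 43.8, 216.1]
orientation: [[1.0, 0.004, -0.0], [0.004, -1.0, -0.001], [-0.0, 0.001, -1.0]]
ft_force: [0.2, 0.4, -1.4]
grip_width: 61.2
finger_force: 29.9
```

```bash
python3 - <<'E'
from h import *
s=arm.read_state();z=s['tcp_pos'][2]
print(s['tcp_pos']);wrist('blue',z+15,31)
f=arm.grab_frame('wrist');k=max([k for k in blobs(f,'blue',1000) if k[:,1].mean()>200],key=len);print(k.min(0),k.max(0))
E
```

```text
[475.46103731  43.75848605 216.12895451]
blue px [322. 264.] world [474.9  43.3] res 0.3 tool dx dy [-0.5  0.5] tcp [475.5  43.8 216.1] clk 17.775
blue px [320. 195.] world [539.2  43.8] res 5.6 tool dx dy [63.7  0.2] tcp [475.5  43.8 216.1] clk 17.775
[263. 208.] [382. 319.]
```

In the tool's units: 109 mm is 4.36, 107 mm is 4.28.

nudge_tcp(
  segments=[
    [[-0.04,-0.108,0.6],0,55],
    [[-0.04,-0.108,1.8],0,55],
    [[-0.04,-0.108,3],0,55],
    [[-0.04,-0.108,3.8],0,55],
    [[-0.04,-0.108,4.12],0,55],
    [[-0.04,-0.108,4.28],0,55],
    [[-0.04,-0.108,4.36],0,55],
    [[-0.04,-0.108,4.36],0,55],
  ],
)

```text
clock: 18.88
tcp_pos: [474.0, 47.6, 107.9]
orientation: [[1.0, 0.006, 0.001], [0.006, -1.0, -0.0], [0.001, 0.0, -1.0]]
ft_force: [0.5, -0.5, -0.7]
grip_width: 61.1
finger_force: 29.9
```

nudge_tcp(
  segments=[
    [[0,0,0],0,94],
    [[0,0,0],0,94],
    [[0,0,0],0,94],
    [[0,0,0],0,94],
    [[0,0,-1.6],0,94],
    [[0,0,-3.6],0,94],
    [[0,0,-4.36],0,94],
    [[0,0,-4.36],0,94],
  ],
)

```text
clock: 19.88
tcp_pos: [474.8, 47.5, 217.9]
orientation: [[1.0, 0.006, 0.004], [0.006, -1.0, -0.0], [0.004, 0.0, -1.0]]
ft_force: [-0.0, -0.2, -0.1]
grip_width: 94.0
finger_force: 0.0
```

```bash
python3 - <<'E'
from h import *
wrist('blue',122,31)
f=arm.grab_frame('scene');print([ (k.mean(0).round(),rim(f,k,122,31)) for k in blobs(f,'blue',60,4000)][:2])
print([proj(f,[473.5,46.3,122])])
E
```

```text
blue px [322. 205.] world [473.8  47.6] res 0.3 tool dx dy [-1.  -0.1] tcp [474.8  47.5 217.9] clk 19.875
[(array([308., 171.]), (array([524.64889156, -18.69384197]), np.float64(7.693842040937312))), (array([308., 159.]), (array([476.30009396,  42.45048743]), np.float64(2.471012196662592)))]
[array([308.13407476, 157.72364537])]
```

In the tool's units: 338 mm is 13.52, -6 mm is -0.24.

nudge_tcp(
  segments=[
    [[0,1.2,0],0,94],
    [[-0.04,3.4,0],0,94],
    [[-0.08,5.8,0],0,94],
    [[-0.12,8.2,0],0,94],
    [[-0.16,10.6,0],0,94],
    [[-0.2,12.4,0],0,94],
    [[-0.24,13.2,0],0,94],
    [[-0.24,13.52,0],0,94],
    [[-0.24,13.52,0],0,94],
    [[-0.24,13.52,0],0,94],
  ],
)

```text
clock: 21.22
tcp_pos: [469.8, -288.9, 216.5]
orientation: [[1.0, 0.007, -0.0], [0.007, -1.0, 0.001], [-0.0, -0.001, -1.0]]
ft_force: [0.1, -0.6, 0.6]
grip_width: 94.5
finger_force: 0.0
```

```bash
python3 - <<'E'
from h import *
wrist('yellow',78,31)
E
```

```text
yellow px [463. 394.] world [ 245.9 -634.6] res 0.3 tool dx dy [-226.4  344. ] tcp [ 469.8 -288.9  216.5] clk 21.225
yellow px [523. 334.] world [ 298.5 -502.5] res 10.4 tool dx dy [-172.8  212.4] tcp [ 469.8 -288.9  216.5] clk 21.225
yellow px [122. 334.] world [294.8 -76.8] res 10.3 tool dx dy [-173.4 -213.4] tcp [ 469.8 -288.9  216.5] clk 21.225
yellow px [326. 191.] world [ 470.5 -291.9] res 0.3 tool dx dy [0.8 3. ] tcp [ 469.8 -288.9  216.5] clk 21.225
yellow px [457. 150.] world [ 511.1 -417.3] res 0.3 tool dx dy [ 40.4 128.7] tcp [ 469.8 -288.9  216.5] clk 21.225
yellow px [332.  70.] world [ 579.8 -296.6] res 0.3 tool dx dy [110.    8.5] tcp [ 469.8 -288.9  216.5] clk 21.225
```

In the tool's units: 3 mm is 0.12, 1 mm is 0.04.

nudge_tcp(
  segments=[
    [[0.04,0.12,2],0,94],
    [[0.04,0.12,4.2],0,94],
    [[0.04,0.12,5.6],0,94],
    [[0.04,0.12,6.16],0,94],
    [[0.04,0.12,6.16],0,94],
    [[0.04,0.12,6.16],0,55],
    [[0.04,0.12,6.16],0,55],
    [[0.04,0.12,6.16],0,55],
    [[0.04,0.12,6.16],0,55],
    [[0.04,0.12,6.16],0,55],
    [[0.04,0.12,6.16],0,55],
    [[0.04,0.12,5.2],0,55],
    [[0.04,0.12,3.2],0,55],
    [[0.04,0.12,1.2],0,55],
    [[0.04,0.12,0],0,55],
  ],
  grip_n=30,
)

```text
clock: 23.15
tcp_pos: [471.1, -293.9, 218.5]
orientation: [[1.0, 0.006, 0.002], [0.006, -1.0, -0.002], [0.002, 0.002, -1.0]]
ft_force: [0.3, -0.3, -1.7]
grip_width: 60.9
finger_force: 30.0
```

nudge_tcp(
  segments=[
    [[0,-0.8,0],0,55],
    [[0.04,-2.6,0],0,55],
    [[0.04,-4.6,0],0,55],
    [[0.08,-6.6,0],0,55],
    [[0.12,-8.6,0],0,55],
    [[0.16,-10.6,0],0,55],
    [[0.2,-12.4,0],0,55],
    [[0.2,-13.2,0],0,55],
    [[0.2,-13.54,0],0,55],
    [[0.2,-13.54,0],0,55],
    [[0.2,-13.54,0],0,55],
    [[0.2,-13.54,0],0,55],
  ],
)

```text
clock: 24.65
tcp_pos: [473.7, 44.2, 216.3]
orientation: [[1.0, 0.004, -0.0], [0.004, -1.0, -0.0], [-0.0, 0.0, -1.0]]
ft_force: [0.3, -1.0, -1.1]
grip_width: 60.7
finger_force: 30.0
```

```bash
python3 - <<'E'
from h import *
s=arm.read_state();z=s['tcp_pos'][2]
wrist('yellow',z+15,31)
E
```

```text
yellow px [395. 395.] world [413.5 -22.2] res 11.7 tool dx dy [-60.5  66.1] tcp [473.7  44.2 216.3] clk 24.65
yellow px [456. 336.] world [424.3  -4.4] res 3.4 tool dx dy [-49.6  48.5] tcp [473.7  44.2 216.3] clk 24.65
yellow px [189. 336.] world [423.1  91.7] res 3.1 tool dx dy [-50.5 -47.7] tcp [473.7  44.2 216.3] clk 24.65
yellow px [323. 259.] world [473.7  43.7] res 0.4 tool dx dy [-0.   0.5] tcp [473.7  44.2 216.3] clk 24.65
yellow px [626.  89.] world [542.8 -66.8] res 4.6 tool dx dy [ 68.5 111.3] tcp [473.7  44.2 216.3] clk 24.65
```

Good grip. The third cone's TCP target is 137, so dz is 79. After release I'll retreat to TCP 240.

In the tool's units: 79 mm is 3.16, 77 mm is 3.08.

nudge_tcp(
  segments=[
    [[0,-0.108,0.4],0,55],
    [[0,-0.108,1.4],0,55],
    [[0,-0.108,2.4],0,55],
    [[0,-0.108,2.88],0,55],
    [[0,-0.108,3.08],0,55],
    [[0,-0.108,3.16],0,55],
    [[0,-0.108,3.16],0,55],
  ],
)

```text
clock: 25.58
tcp_pos: [474.2, 47.7, 138.0]
orientation: [[1.0, 0.006, 0.001], [0.006, -1.0, -0.0], [0.001, 0.0, -1.0]]
ft_force: [-0.4, -0.3, -2.1]
grip_width: 60.8
finger_force: 30.0
```

nudge_tcp(
  segments=[
    [[0,0,0],0,94],
    [[0,0,0],0,94],
    [[0,0,0],0,94],
    [[0,0,0],0,94],
    [[0,0,-1.6],0,94],
    [[0,0,-3.4],0,94],
    [[0,0,-4.12],0,94],
    [[0,0,-4.12],0,94],
    [[0,0,-4.12],0,94],
  ],
)

```text
clock: 26.7
tcp_pos: [473.0, 47.8, 239.4]
orientation: [[1.0, 0.006, -0.002], [0.006, -1.0, 0.0], [-0.002, -0.0, -1.0]]
ft_force: [-1.0, -0.6, 0.2]
grip_width: 94.0
finger_force: 0.0
```

```bash
python3 - <<'E'
from h import *
wrist('yellow',152,31)
f=arm.grab_frame('scene');print([ (k.mean(0).round(),rim(f,k,152,31)) for k in blobs(f,'yellow',60,4000)])
E
```

```text
yellow px [462. 394.] world [ 317.9 -241.2] res 6.3 tool dx dy [-156.8  288.1] tcp [473.   47.8 239.4] clk 26.7
yellow px [523. 334.] world [ 344.  -123.6] res 8.1 tool dx dy [-130.   170.6] tcp [473.   47.8 239.4] clk 26.7
yellow px [122. 335.] world [343.4 217.7] res 8.1 tool dx dy [-128.6 -170.7] tcp [473.   47.8 239.4] clk 26.7
yellow px [322. 205.] world [474.5  47.6] res 0.3 tool dx dy [1.5 0.2] tcp [473.   47.8 239.4] clk 26.7
yellow px [619.  88.] world [ 555.9 -157.8] res 5.7 tool dx dy [ 81.7 206.1] tcp [473.   47.8 239.4] clk 26.7
[(array([181., 291.]), (array([ 578.6301576, -454.2724169]), np.float64(1.0533631172770797))), (array([246., 273.]), (array([ 641.21670197, -344.67445885]), np.float64(1.0019929083817463))), (array([308., 153.]), (array([475.11993861,  43.6225544 ]), np.float64(1.4411678741967506)))]
```

In the tool's units: 343.5 mm is 13.74, 104.5 mm is 4.18.

nudge_tcp(
  segments=[
    [[0.32,1,0],0,94],
    [[0.92,3,0],0,94],
    [[1.56,5.12,0],0,94],
    [[2.2,7.24,0],0,94],
    [[2.84,9.36,0],0,94],
    [[3.48,11.48,0],0,94],
    [[4,13.2,0],0,94],
    [[4.18,13.74,0],0,94],
    [[4.18,13.74,0],0,94],
    [[4.18,13.74,0],0,94],
  ],
)

```text
clock: 28.05
tcp_pos: [579.8, -293.4, 240.3]
orientation: [[1.0, 0.007, -0.001], [0.007, -1.0, 0.001], [-0.001, -0.001, -1.0]]
ft_force: [-0.8, -0.8, 0.3]
grip_width: 94.2
finger_force: 0.0
```

```bash
python3 - <<'E'
from h import *
wrist('yellow',78,31,amin=1000)
E
```

```text
yellow px [463. 394.] world [ 330.1 -666.4] res 0.6 tool dx dy [-252.2  371.2] tcp [ 579.8 -293.4  240.3] clk 28.05
yellow px [436. 235.] world [ 515.9 -416.5] res 2.5 tool dx dy [-64.7 122.7] tcp [ 579.8 -293.4  240.3] clk 28.05
yellow px [326. 185.] world [ 581.2 -296.8] res 0.2 tool dx dy [1.4 3.4] tcp [ 579.8 -293.4  240.3] clk 28.05
```

nudge_tcp(
  segments=[
    [[0.056,0.136,2],0,94],
    [[0.056,0.136,4.2],0,94],
    [[0.056,0.136,6.2],0,94],
    [[0.056,0.136,6.92],0,94],
    [[0.056,0.136,7.12],0,94],
    [[0.056,0.136,7.12],0,94],
    [[0.056,0.136,7.12],0,55],
    [[0.056,0.136,7.12],0,55],
    [[0.056,0.136,7.12],0,55],
    [[0.056,0.136,7.12],0,55],
    [[0.056,0.136,7.12],0,55],
    [[0.056,0.136,7.12],0,55],
    [[0.056,0.136,6],0,55],
    [[0.056,0.136,4],0,55],
    [[0.056,0.136,2],0,55],
    [[0.056,0.136,0],0,55],
  ],
  grip_n=30,
)

```text
clock: 30.1
tcp_pos: [581.2, -298.5, 241.3]
orientation: [[1.0, 0.006, -0.001], [0.006, -1.0, 0.0], [-0.001, -0.0, -1.0]]
ft_force: [1.1, 0.1, -1.1]
grip_width: 61.2
finger_force: 29.9
```

nudge_tcp(
  segments=[
    [[-0.2,-0.8,0],0,55],
    [[-0.8,-2.6,0],0,55],
    [[-1.4,-4.6,0],0,55],
    [[-2,-6.6,0],0,55],
    [[-2.6,-8.6,0],0,55],
    [[-3.2,-10.6,0],0,55],
    [[-3.8,-12.6,0],0,55],
    [[-4.12,-13.52,0],0,55],
    [[-4.2,-13.88,0],0,55],
    [[-4.2,-13.88,0],0,55],
    [[-4.2,-13.88,0],0,55],
    [[-4.2,-13.88,0],0,55],
  ],
)

```text
clock: 31.6
tcp_pos: [474.9, 46.9, 240.2]
orientation: [[1.0, 0.004, -0.0], [0.004, -1.0, -0.0], [-0.0, 0.0, -1.0]]
ft_force: [-0.8, 0.4, -0.8]
grip_width: 61.1
finger_force: 29.9
```

```bash
python3 - <<'E'
from h import *
s=arm.read_state();z=s['tcp_pos'][2]
wrist('yellow',z+15,31,amin=1500)
E
```

```text
yellow px [395. 395.] world [414.6 -20.2] res 11.6 tool dx dy [-60.6  66.9] tcp [474.9  46.9 240.2] clk 31.6
yellow px [322. 247.] world [475.4  46.5] res 0.3 tool dx dy [0.5 0.5] tcp [474.9  46.9 240.2] clk 31.6
```

The manual's scale: shifts go in units of 25 mm and turns go in units of 0.1 rad. Converting my numbers, 73 mm is 2.92, 71 mm is 2.84.

nudge_tcp(
  segments=[
    [[-0.04,0,0.4],0,55],
    [[-0.04,0,1.4],0,55],
    [[-0.04,0,2.28],0,55],
    [[-0.04,0,2.68],0,55],
    [[-0.04,0,2.84],0,55],
    [[-0.04,0,2.92],0,55],
    [[-0.04,0,2.92],0,55],
  ],
)

```text
clock: 32.52
tcp_pos: [474.0, 47.8, 167.9]
orientation: [[1.0, 0.006, 0.001], [0.006, -1.0, -0.0], [0.001, 0.0, -1.0]]
ft_force: [-0.1, 0.6, -1.4]
grip_width: 61.4
finger_force: 29.9
```

nudge_tcp(
  segments=[
    [[0,0,0],0,94],
    [[0,0,0],0,94],
    [[0,0,0],0,94],
    [[0,0,0],0,94],
    [[0,0,-1.6],0,94],
    [[0,0,-3.2],0,94],
    [[0,0,-3.8],0,94],
    [[0,0,-3.8],0,94],
    [[0,0,-3.8],0,94],
  ],
)

```text
clock: 33.65
tcp_pos: [472.6, 47.9, 260.8]
orientation: [[1.0, 0.006, -0.003], [0.006, -1.0, 0.0], [-0.003, -0.0, -1.0]]
ft_force: [-0.4, 0.4, 0.3]
grip_width: 94.2
finger_force: 0.0
```

```bash
python3 - <<'E'
from h import *
wrist('yellow',182,31,amin=1000)
f=arm.grab_frame('scene');print([ (k.mean(0).round(),rim(f,k,182,31)) for k in blobs(f,'yellow',60,4000)])
E
```

```text
yellow px [463. 394.] world [ 325.9 -230.5] res 6.2 tool dx dy [-148.3  277.5] tcp [472.6  47.9 260.8] clk 33.65
yellow px [122. 335.] world [349.1 210.8] res 7.7 tool dx dy [-122.6 -163.6] tcp [472.6  47.9 260.8] clk 33.65
yellow px [322. 204.] world [475.3  47.8] res 0.3 tool dx dy [2.7 0.1] tcp [472.6  47.9 260.8] clk 33.65
[(array([182., 292.]), (array([ 604.55519699, -468.83968038]), np.float64(1.1753702987667722))), (array([308., 148.]), (array([477.19615357,  43.93759621]), np.float64(1.4259143400626701)))]
```

nudge_tcp(
  segments=[
    [[0.08,1,0],0,94],
    [[0.24,3.2,0],0,94],
    [[0.4,5.4,0],0,94],
    [[0.56,7.6,0],0,94],
    [[0.72,9.8,0],0,94],
    [[0.88,12,0],0,94],
    [[1.04,14.2,0],0,94],
    [[1.2,16.4,0],0,94],
    [[1.32,17.8,0],0,94],
    [[1.384,18.6,0],0,94],
    [[1.384,18.6,0],0,94],
    [[1.384,18.6,0],0,94],
  ],
)

```text
clock: 35.25
tcp_pos: [510.9, -415.4, 262.4]
orientation: [[1.0, 0.007, -0.0], [0.007, -1.0, 0.001], [-0.0, -0.001, -1.0]]
ft_force: [-0.7, 0.3, 0.1]
grip_width: 94.0
finger_force: 0.0
```

```bash
python3 - <<'E'
from h import *
wrist('yellow',78,31,amin=800)
E
```

```text
yellow px [463. 394.] world [ 232.5 -808.3] res 2.9 tool dx dy [-281.   391.1] tcp [ 510.9 -415.4  262.4] clk 35.25
yellow px [523. 335.] world [ 300.7 -667.1] res 10.3 tool dx dy [-211.8  250.3] tcp [ 510.9 -415.4  262.4] clk 35.25
yellow px [122. 335.] world [ 295.7 -164.7] res 10.3 tool dx dy [-213.5 -252.1] tcp [ 510.9 -415.4  262.4] clk 35.25
yellow px [326. 182.] world [ 512.1 -418.3] res 0.4 tool dx dy [1.2 3. ] tcp [ 510.9 -415.4  262.4] clk 35.25
```

In the tool's units: 200 mm is 8, 3 mm is 0.12.

nudge_tcp(
  segments=[
    [[0.048,0.12,2],0,94],
    [[0.048,0.12,4.2],0,94],
    [[0.048,0.12,6.4],0,94],
    [[0.048,0.12,7.6],0,94],
    [[0.048,0.12,8],0,94],
    [[0.048,0.12,8],0,94],
    [[0.048,0.12,8],0,94],
    [[0.048,0.12,8],0,55],
    [[0.048,0.12,8],0,55],
    [[0.048,0.12,8],0,55],
    [[0.048,0.12,8],0,55],
    [[0.048,0.12,8],0,55],
    [[0.048,0.12,8],0,55],
    [[0.048,0.12,6.8],0,55],
    [[0.048,0.12,4.8],0,55],
    [[0.048,0.12,2.4],0,55],
    [[0.048,0.12,0.4],0,55],
    [[0.048,0.12,0],0,55],
  ],
  grip_n=30,
)

```text
clock: 37.55
tcp_pos: [513.3, -421.2, 266.4]
orientation: [[1.0, 0.006, 0.005], [0.006, -1.0, -0.005], [0.005, 0.005, -1.0]]
ft_force: [0.3, 0.2, -1.0]
grip_width: 61.2
finger_force: 30.0
```

nudge_tcp(
  segments=[
    [[-0.08,-0.8,0],0,55],
    [[-0.2,-2.6,0],0,55],
    [[-0.36,-4.6,0],0,55],
    [[-0.48,-6.6,0],0,55],
    [[-0.64,-8.6,0],0,55],
    [[-0.8,-10.6,0],0,55],
    [[-0.96,-12.6,0],0,55],
    [[-1.12,-14.8,0],0,55],
    [[-1.28,-16.8,0],0,55],
    [[-1.36,-18.2,0],0,55],
    [[-1.4,-18.68,0],0,55],
    [[-1.4,-18.68,0],0,55],
    [[-1.4,-18.68,0],0,55],
    [[-1.4,-18.68,0],0,55],
  ],
)

```text
clock: 39.3
tcp_pos: [474.5, 45.8, 262.2]
orientation: [[1.0, 0.004, -0.0], [0.004, -1.0, -0.0], [-0.0, 0.0, -1.0]]
ft_force: [-0.1, 0.7, -0.6]
grip_width: 61.4
finger_force: 30.0
```

```bash
python3 - <<'E'
from h import *
s=arm.read_state();z=s['tcp_pos'][2]
wrist('yellow',z+15,31,amin=1500)
E
```

```text
yellow px [395. 395.] world [414.2 -21. ] res 11.7 tool dx dy [-60.6  66.6] tcp [474.5  45.8 262.2] clk 39.3
yellow px [322. 246.] world [474.1  45.3] res 0.3 tool dx dy [-0.3  0.5] tcp [474.5  45.8 262.2] clk 39.3
```

nudge_tcp(
  segments=[
    [[0,-0.048,0.4],0,55],
    [[0,-0.048,1.4],0,55],
    [[0,-0.048,2.08],0,55],
    [[0,-0.048,2.4],0,55],
    [[0,-0.048,2.52],0,55],
    [[0,-0.048,2.6],0,55],
    [[0,-0.048,2.6],0,55],
  ],
)

```text
clock: 40.22
tcp_pos: [474.7, 48.0, 197.8]
orientation: [[1.0, 0.006, 0.001], [0.006, -1.0, -0.0], [0.001, 0.0, -1.0]]
ft_force: [-0.2, -0.3, -1.3]
grip_width: 61.2
finger_force: 30.0
```

nudge_tcp(
  segments=[
    [[0,0,0],0,94],
    [[0,0,0],0,94],
    [[0,0,0],0,94],
    [[0,0,0],0,94],
    [[0,0,-1.6],0,94],
    [[0,0,-3],0,94],
    [[0,0,-3.52],0,94],
    [[0,0,-3.52],0,94],
    [[0,0,-3.52],0,94],
  ],
)

```text
clock: 41.35
tcp_pos: [473.5, 48.1, 284.0]
orientation: [[1.0, 0.006, -0.003], [0.006, -1.0, 0.0], [-0.003, -0.0, -1.0]]
ft_force: [-0.2, -1.1, 0.4]
grip_width: 94.0
finger_force: 0.0
```

```bash
python3 - <<'E'
from h import *
wrist('yellow',212,31,amin=1000)
f=arm.grab_frame('scene');print([ (k.mean(0).round(),rim(f,k,212,31)) for k in blobs(f,'yellow',60,4000)])
cv2.imwrite('pics/s2.png',cv2.resize(f['img'][90:230,230:430,::-1],(800,560),interpolation=2))
g=arm.grab_frame('side')
for n,q in(('scene',f),('side',g)):
    for k in blobs(q,'black',10,300):
        p=plane(q,[k.mean(0)],31)[0]
        if 400<p[0]<800 and 0<p[1]<300: print('knob',n,k.mean(0),p)
    for k in blobs(q,'red',15,500): print('red',n,k.mean(0).round(),plane(q,[k.mean(0)],83).round())
E
```

```text
yellow px [462. 394.] world [ 334.  -220.7] res 6.0 tool dx dy [-141.1  268. ] tcp [473.5  48.1 284. ] clk 41.35
yellow px [323. 206.] world [475.7  47.8] res 0.3 tool dx dy [2.1 0.3] tcp [473.5  48.1 284. ] clk 41.35
[(array([308., 143.]), (array([477.41349542,  43.68332975]), np.float64(1.8419412611635764)))]
red scene [330. 137.] [[419. 207.]]
red scene [378. 128.] [[503. 329.]]
knob side [282.75 248.  ] [619.50000018 148.72364062]
red side [347. 268.] [[429. 196.]]
```

View pics/s2.png

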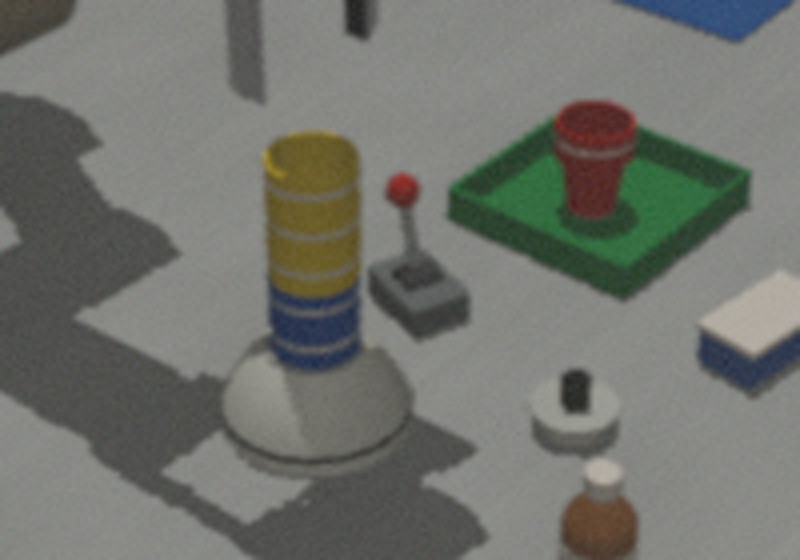

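The scene crop shows a straight tower at (308,143): two blue, then three yellow, with even ring spacing. The red cone is upright in the tray, and the cap at (374,190) hasn't moved.

In the tool's units: 146 mm is 5.84, -100 mm is -4.

nudge_tcp(
  segments=[
    [[1,-0.68,0],0,94],
    [[2.8,-1.92,0],0,80],
    [[4.6,-3.2,0.4],0,70],
    [[5.6,-3.88,1.6],0,60],
    [[5.84,-4,3],0,50],
    [[5.84,-4,3.36],0,50],
    [[5.84,-4,3.36],0,50],
    [[5.84,-4,3.36],0,50],
  ],
)

```text
clock: 42.5
tcp_pos: [620.3, 148.7, 203.2]
orientation: [[1.0, 0.005, 0.003], [0.005, -1.0, 0.0], [0.003, -0.0, -1.0]]
ft_force: [-0.0, -0.4, 0.1]
grip_width: 50.1
finger_force: 0.0
```

```bash
python3 - <<'E'
from h import *
wrist('black',42,11,'pics/w5.png',amin=100)
f=arm.grab_frame('wrist')
hsv=cv2.cvtColor(f['img'],cv2.COLOR_RGB2HSV)
wrist('black',42,11,amin=100)
g=arm.grab_frame('side');print(plane(g,[[266,207]],50))
E
```

```text
black px [627. 391.] world [ 360.1 -243.8] res 3.0 tool dx dy [-262.4  391. ] tcp [620.3 148.7 203.2] clk 42.5
black px [ 14. 388.] world [355.4 539.9] res 2.9 tool dx dy [-262.8 -392.7] tcp [620.3 148.7 203.2] clk 42.5
black px [322. 342.] world [349.   25.2] res 99.0 tool dx dy [-272.  122.] tcp [620.3 148.7 203.2] clk 42.5
black px [322. 306.] world [444.4 151.9] res 99.0 tool dx dy [-175.9   -4.2] tcp [620.3 148.7 203.2] clk 42.5
black px [325. 188.] world [621.4 145.9] res 0.6 tool dx dy [1.  2.7] tcp [620.3 148.7 203.2] clk 42.5
black px [626. 391.] world [ 360.2 -243.8] res 3.0 tool dx dy [-262.3  391.1] tcp [620.4 148.7 203.3] clk 42.6
black px [ 14. 388.] world [354.8 539.6] res 3.0 tool dx dy [-263.4 -392.3] tcp [620.4 148.7 203.3] clk 42.6
black px [324. 342.] world [366.7  20.9] res 2.7 tool dx dy [-254.3  126.4] tcp [620.4 148.7 203.3] clk 42.6
black px [322. 306.] world [443.7 145.8] res 99.0 tool dx dy [-176.6    1.9] tcp [620.4 148.7 203.3] clk 42.6
black px [325. 188.] world [621.3 146.1] res 0.6 tool dx dy [1.  2.6] tcp [620.4 148.7 203.3] clk 42.6
[[718.68222978  31.74613147]]
```

View pics/w5.png

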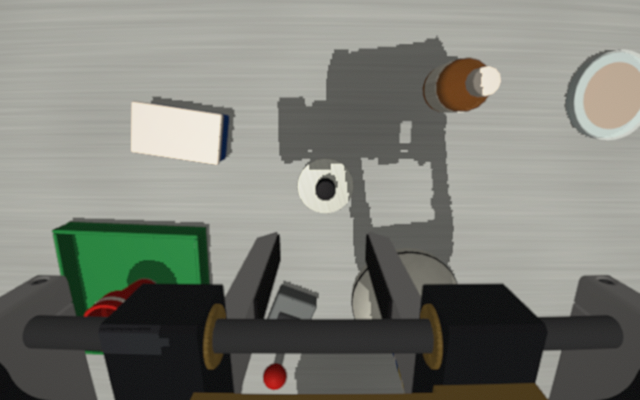

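In the tool's units: 166 mm is 6.64, 2.7 mm is 0.108.

nudge_tcp(
  segments=[
    [[0.04,0.108,1.6],0,50],
    [[0.04,0.108,3.6],0,50],
    [[0.04,0.108,5.4],0,50],
    [[0.04,0.108,6.32],0,50],
    [[0.04,0.108,6.64],0,50],
    [[0.04,0.108,6.64],0,50],
    [[0.04,0.108,6.64],0,50],
    [[0.04,0.108,6.64],0,15],
    [[0.04,0.108,6.64],0,15],
    [[0.04,0.108,6.64],0,15],
    [[0.04,0.108,6.64],0,15],
    [[0.04,0.108,6.64],0,15],
    [[0.04,0.108,6],0,15],
    [[0.04,0.108,4],0,15],
    [[0.04,0.108,2],0,15],
    [[0.04,0.108,0],0,15],
    [[0.04,0.108,-2],0,15],
    [[0.04,0.108,-3.4],0,15],
    [[0.04,0.108,-3.4],0,15],
    [[0.04,0.108,-3.4],0,15],
  ],
  grip_n=30,
)

```text
clock: 45.2
tcp_pos: [619.9, 146.1, 284.9]
orientation: [[1.0, 0.006, -0.003], [0.006, -1.0, -0.0], [-0.003, 0.0, -1.0]]
ft_force: [-0.5, 0.1, -2.0]
grip_width: 21.3
finger_force: 30.0
```

```bash
python3 - <<'E'
from h import *
s=arm.read_state();t=s['tcp_pos'];R=np.array(s['orientation'])
print(t,R.T@np.array([475-t[0],47.3-t[1],0]))
E
```

```text
[619.9057898  146.10070479 284.93652463] [-145.47565674   97.95882662    0.41081346]
```

In the tool's units: -145.5 mm is -5.82, 97.5 mm is 3.9.

nudge_tcp(
  segments=[
    [[-0.6,0.4,0],0,15],
    [[-2,1.36,0],0,15],
    [[-3.6,2.4,0],0,15],
    [[-5,3.36,0],0,15],
    [[-5.6,3.76,0],0,15],
    [[-5.82,3.9,0],0,15],
    [[-5.82,3.9,0],0,15],
    [[-5.82,3.9,0],0,15],
    [[-5.82,3.9,0],0,15],
  ],
)

```text
clock: 46.32
tcp_pos: [476.6, 48.3, 286.2]
orientation: [[1.0, 0.006, -0.0], [0.006, -1.0, 0.0], [-0.0, -0.0, -1.0]]
ft_force: [-0.5, 0.5, -1.3]
grip_width: 21.1
finger_force: 30.0
```

```bash
python3 - <<'E'
from h import *
s=arm.read_state();t=s['tcp_pos']
wrist('yellow',212,31,'pics/w6.png',amin=400)
for n in('scene','side'):
    f=arm.grab_frame(n)
    for k in blobs(f,'yellow',100,3000): print(n,rim(f,k,212,31),k.mean(0))
E
```

```text
yellow px [303. 395.] world [314.6 116.8] res 28.4 tool dx dy [-161.5  -69.6] tcp [476.6  48.3 286.2] clk 46.325
yellow px [323. 188.] world [519.3  49.7] res 10.1 tool dx dy [42.7 -1.2] tcp [476.6  48.3 286.2] clk 46.325
scene (array([477.43909715,  43.42959472]), np.float64(1.7750899796680244)) [306.90163934 142.98360656]
side (array([472.60400559,  55.32555802]), np.float64(0.7822661744694237)) [345.90291262 200.02912621]
side (array([ 211.67954988, -791.35152637]), 99.0) [459.09701493  85.2238806 ]
```

View pics/w6.png

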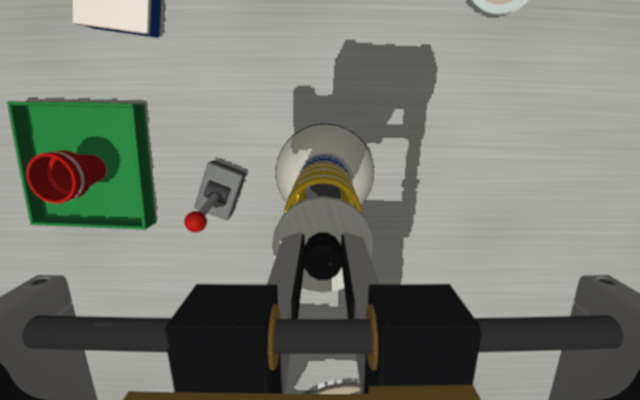

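The cap is held level over the tower and the tower hasn't moved. I'll lower it now.

In the tool's units: -1 mm is -0.04, 51 mm is 2.04.

nudge_tcp(
  segments=[
    [[-0.04,0.02,0.6],0,15],
    [[-0.04,0.02,1.2],0,15],
    [[-0.04,0.02,1.6],0,15],
    [[-0.04,0.02,1.84],0,15],
    [[-0.04,0.02,1.96],0,15],
    [[-0.04,0.02,2.04],0,15],
    [[-0.04,0.02,2.04],0,15],
  ],
)

```text
clock: 47.35
tcp_pos: [475.0, 47.3, 235.6]
orientation: [[1.0, 0.006, 0.0], [0.006, -1.0, -0.0], [0.0, 0.0, -1.0]]
ft_force: [0.3, -0.0, -1.1]
grip_width: 21.3
finger_force: 30.0
```

nudge_tcp(
  segments=[
    [[0,0,0.04],0,15],
    [[0,0,0.08],0,15],
    [[0,0,0.08],0,15],
  ],
)

```text
clock: 47.72
tcp_pos: [474.9, 47.4, 233.4]
orientation: [[1.0, 0.006, -0.0], [0.006, -1.0, -0.0], [-0.0, 0.0, -1.0]]
ft_force: [0.3, 0.1, -1.0]
grip_width: 21.2
finger_force: 30.0
```

In the tool's units: -30 mm is -1.2, 1 mm is 0.04.

nudge_tcp(
  segments=[
    [[0,0,0.04],0,15],
    [[0,0,0.04],0,40],
    [[0,0,0.04],0,50],
    [[0,0,0.04],0,50],
    [[0,0,-1.2],0,50],
    [[0,0,-2.4],0,50],
    [[0,0,-2.8],0,50],
    [[0,0,-2.8],0,50],
    [[0,0,-2.8],0,50],
  ],
)

```text
clock: 48.85
tcp_pos: [474.2, 47.4, 302.2]
orientation: [[1.0, 0.006, -0.002], [0.006, -1.0, -0.0], [-0.002, -0.0, -1.0]]
ft_force: [0.5, 0.4, 0.5]
grip_width: 50.2
finger_force: 0.0
```

```bash
python3 - <<'E'
from h import *
s=arm.read_state();t=s['tcp_pos'];print(t)
wrist('black',240,11,amin=100)
f=arm.grab_frame('scene');g=arm.grab_frame('side')
a=cv2.resize(f['img'][90:230,250:350],(400,560),interpolation=2);b=cv2.resize(g['img'][160:300,290:390],(400,560),interpolation=2)
cv2.imwrite('pics/c1.png',np.hstack([a,b])[:,:,::-1])
# lever ball by two rays
def ball(q,lim):
    ks=[k for k in blobs(q,'red',15,500) if abs(k.mean(0)-lim).max()<25];m=min(ks,key=lambda k:np.linalg.norm(k.mean(0)-lim)).mean(0);return m
A=[];B=[]
for q,l in((f,np.array([330,137])),(g,np.array([347,267]))):
    m=ball(q,l);d=rays(q,[m])[0];d/=np.linalg.norm(d);P=np.eye(3)-np.outer(d,d);A.append(P);B.append(P@cam(q));print(m,plane(q,[m],83))
print('ball',np.linalg.lstsq(np.vstack(A),np.hstack(B),rcond=None)[0])
E
```

```text
[474.20757097  47.38525333 302.21084904]
black px [627. 391.] world [ 316.3 -225.7] res 1.8 tool dx dy [-159.5  272.1] tcp [474.2  47.4 302.2] clk 48.85
black px [ 14. 388.] world [314.1 320.3] res 2.0 tool dx dy [-158.6 -273.9] tcp [474.2  47.4 302.2] clk 48.85
black px [294. 343.] world [305.8 223.9] res 99.0 tool dx dy [-167.4 -177.5] tcp [474.2  47.4 302.2] clk 48.85
black px [322. 306.] world [360.1 108.2] res 99.0 tool dx dy [-113.7  -61.4] tcp [474.2  47.4 302.2] clk 48.85
black px [323. 216.] world [474.9  46.9] res 0.4 tool dx dy [0.7 0.5] tcp [474.2  47.4 302.2] clk 48.85
[330.10526316 136.84210526] [[419.2350738  207.12796489]]
[346.88461538 267.5       ] [[428.56226362 196.20760226]]
ball [426.6824867  199.89609062  89.19701816]
```

View pics/c1.png

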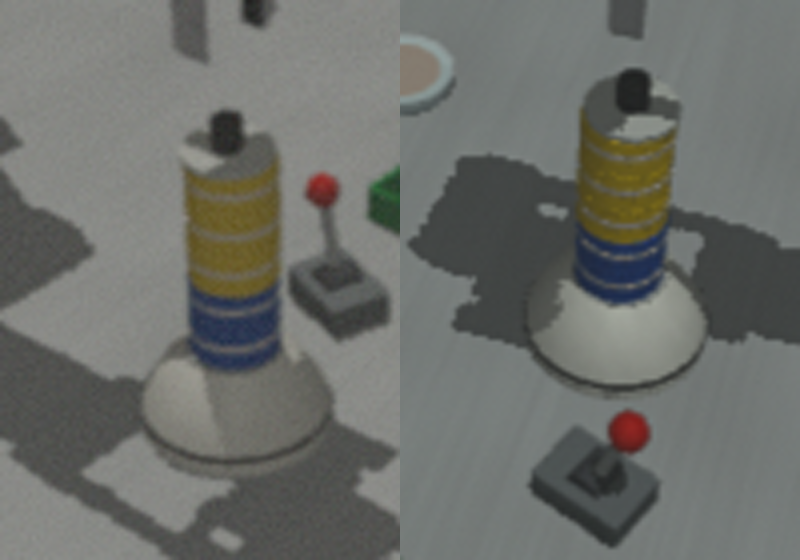

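The cap is seated on the tower, straight and level in both views. The switch box and ball are visible, with the ball at about (425,201). Next I'll measure the lever's axis.

In the tool's units: -153 mm is -6.12, 50 mm is 2.

nudge_tcp(
  segments=[
    [[-0.32,-1.2,0],0,40],
    [[-0.88,-3.2,0],0,20],
    [[-1.4,-5,0.4],0,5],
    [[-1.68,-5.92,1.6],0,0],
    [[-1.72,-6.12,2],0,0],
    [[-1.72,-6.12,2],0,0],
    [[-1.72,-6.12,2],0,0],
    [[-1.72,-6.12,2],0,0],
  ],
)

```text
clock: 50.0
tcp_pos: [431.9, 199.4, 254.3]
orientation: [[1.0, 0.004, 0.002], [0.004, -1.0, 0.0], [0.002, -0.0, -1.0]]
ft_force: [0.2, -0.9, 1.0]
grip_width: 0.4
finger_force: 0.0
```

```bash
python3 - <<'E'
from h import *
s=arm.read_state();t=s['tcp_pos'];print(t)
f=arm.grab_frame('wrist');cv2.imwrite('pics/l1.png',f['img'][:,:,::-1])
for k in blobs(f,'red',100): print('red',k.mean(0),plane(f,[k.mean(0)],83))
h=cv2.cvtColor(f['img'],cv2.COLOR_RGB2HSV)
for p in([428,201,25],[455,185,25],[440,190,25]): print(proj(f,p))
E
```

```text
[431.94646372 199.44006431 254.31508504]
red [323.109375 191.9375  ] [[425.84756144 198.74971748]]
red [163.02185792 141.1147541 ] [[479.19452112 364.19550283]]
[321.26739104 179.14590304]
[334.54710224 157.30792791]
[330.29452774 169.54415034]
```

View pics/l1.png

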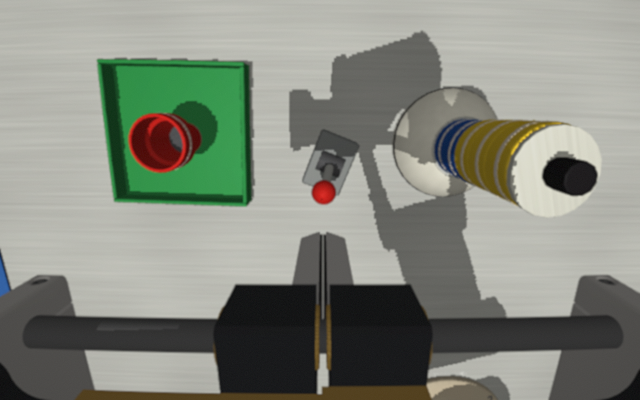

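```bash
python3 - <<'E'
from h import *
print(arm.read_state()['joints'].round(3))
img=cv2.imread('pics/l1.png');f=arm.grab_frame('wrist')
g=cv2.cvtColor(img,cv2.COLOR_BGR2HSV)
roi=np.zeros(g.shape[:2],np.uint8);roi[120:215,290:372]=255
m=((g[:,:,2]<125)&(roi>0)).astype(np.uint8)
n,l,st,_=cv2.connectedComponentsWithStats(m);i=l[168,331] or l[150,340];print(st[:, :],i)
k=np.argwhere(l==l[145,340])[:,::-1].astype(float)
P=plane(f,k,25);print(cv2.minAreaRect(P.astype(np.float32)),g[145,340],g[190,312],g[140,300],g[200,350])
# convex corners
ap=cv2.approxPolyDP(cv2.convexHull(k.astype(np.float32)),5,True)[:,0];print(ap,plane(f,ap,25).round())
E
```

```text
[ 0.287  0.103  1.635 -0.     1.402  1.853]
[[     0      0    640    400 252323]
 [   290    120     82     81   3651]
 [   349    163      2      5      6]
 [   348    169      1      1      1]
 [   346    171      2      4      4]
 [   343    178      2      4      4]
 [   340    183      3      6      6]
 [   338    190      2      4      5]] 1
((450.0746765136719, 188.55186462402344), (97.60249328613281, 99.3479995727539), 0.2653307616710663) [60  4 70] [  1 120 138] [ 36  13 102] [ 34  11 190]
[[371. 200.]
 [303. 180.]
 [290. 120.]
 [371. 120.]] [[402. 139.]
 [427. 224.]
 [499. 238.]
 [499. 143.]]
```

```bash
python3 - <<'E'
from h import *
f=arm.grab_frame('wrist')
P=plane(f,[[303,183],[319,142],[353,157]],25);Q=plane(f,[[324,129],[358,146]],0)
print(P.round(),Q.round())
d=P[1]-P[0];e=P[2]-P[1];w=Q[1]-Q[0]
print('long',np.linalg.norm(d),np.arctan2(d[1],d[0]),'short',np.linalg.norm(e),np.arctan2(e[1],e[0])+np.pi/2,np.linalg.norm(w),np.arctan2(w[1],w[0])+np.pi/2)
print('centre',P[1]+e/2-d/np.linalg.norm(d)*35)
E
```

```text
[[423. 224.]
 [473. 204.]
 [455. 163.]] [[487. 198.]
 [466. 155.]]
long 53.91632355485441 -0.3737702894173481 short 44.84527087207572 -0.4073881149829195 48.318717492267105 -0.4507040432777041
centre [431.40230909 196.21124123]
```

In the tool's units: -47 mm is -1.88, -17 mm is -0.68, -1.167 rad is -11.67.

nudge_tcp(
  segments=[
    [[-0.32,-0.12,0],-1.7,0],
    [[-0.64,-0.24,0],-3.4,0],
    [[-0.96,-0.36,0],-5.1,0],
    [[-1.28,-0.48,0],-6.8,0],
    [[-1.6,-0.6,0],-8.5,0],
    [[-1.88,-0.68,0],-10.2,0],
    [[-1.88,-0.68,0],-11.67,0],
    [[-1.88,-0.68,2.4],-11.67,0],
    [[-1.88,-0.68,4.4],-11.67,0],
    [[-1.88,-0.68,6],-11.67,0],
    [[-1.88,-0.68,6.72],-11.67,0],
    [[-1.88,-0.68,6.72],-11.67,0],
    [[-1.88,-0.68,6.72],-11.67,0],
  ],
)

```text
clock: 51.78
tcp_pos: [384.9, 217.1, 86.3]
orientation: [[0.388, 0.922, 0.002], [0.922, -0.388, 0.001], [0.001, 0.001, -1.0]]
ft_force: [0.4, -0.2, 0.6]
grip_width: 0.3
finger_force: 0.0
```

In the tool's units: 4 mm is 0.16, 83 mm is 3.32.

nudge_tcp(
  segments=[
    [[0,0.2,0.16],0,0],
    [[0,0.6,0.16],0,0],
    [[0,1,0.16],0,0],
    [[0,1.4,0.16],0,0],
    [[0,1.8,0.16],0,0],
    [[0,2.2,0.16],0,0],
    [[0,2.6,0.16],0,0],
    [[0,2.96,0.16],0,0],
    [[0,3.2,0.16],0,0],
    [[0,3.32,0.16],0,0],
    [[0,3.32,0.16],0,0],
  ],
)

```text
clock: 53.15
tcp_pos: [455.8, 186.3, 81.1]
orientation: [[0.389, 0.921, -0.009], [0.921, -0.389, 0.003], [-0.001, -0.01, -1.0]]
ft_force: [-8.7, 5.7, 6.0]
grip_width: 0.3
finger_force: 5.6
```

```bash
python3 - <<'E'
from h import *
for n,c in(('scene',[340,145]),('side',[335,270])):
    f=arm.grab_frame(n)
    for k in blobs(f,'red',8,500):
        if abs(k.mean(0)-c).max()<35: print(n,k.mean(0),plane(f,[k.mean(0)],83))
E
```

```text
scene [339.89473684 147.84210526] [[476.39779442 179.54938282]]
side [327.82608696 257.30434783] [[482.09003684 180.60930693]]
```

In the tool's units: 5 mm is 0.2, 3 mm is 0.12.

nudge_tcp(
  segments=[
    [[0,0.12,0],0,0],
    [[0,0.2,0],0,0],
    [[0,0.2,0],0,0],
  ],
)

```text
clock: 53.62
tcp_pos: [456.0, 186.1, 81.1]
orientation: [[0.391, 0.92, -0.018], [0.921, -0.39, 0.006], [-0.001, -0.019, -1.0]]
ft_force: [-17.0, 11.4, 12.7]
grip_width: 0.7
finger_force: 10.3
```

```bash
python3 - <<'E'
from h import *
for n,c in(('scene',[340,145]),('side',[335,270])):
    f=arm.grab_frame(n)
    for k in blobs(f,'red',8,500):
        if abs(k.mean(0)-c).max()<35: print(n,k.mean(0),plane(f,[k.mean(0)],83))
E
```

```text
scene [340. 148.] [[477.11505858 179.10452314]]
side [327.7826087  257.30434783] [[482.19423156 180.64320122]]
```

nudge_tcp(
  segments=[
    [[0,0,0],0,0],
    [[0,-0.8,0],0,0],
    [[0,-1.6,-0.8],0,0],
    [[0,-2.4,-2.8],0,0],
    [[0,-3.6,-4.8],0,0],
    [[0,-3.6,-6.8],0,0],
    [[0,-3.6,-6.8],0,0],
    [[0,-3.6,-6.8],0,0],
  ],
)

```text
clock: 54.72
tcp_pos: [382.0, 217.3, 250.9]
orientation: [[0.388, 0.922, 0.0], [0.922, -0.388, -0.001], [-0.001, 0.001, -1.0]]
ft_force: [-0.1, 1.0, -0.4]
grip_width: -0.1
finger_force: 0.0
```

```bash
python3 - <<'E'
from h import *
f=arm.grab_frame('scene');g=arm.grab_frame('side')
for n,q,c in(('scene',f,[340,145]),('side',g,[335,270])):
    for k in blobs(q,'red',8,500):
        if abs(k.mean(0)-c).max()<35: print(n,k.mean(0),plane(q,[k.mean(0)],83))
a=cv2.resize(f['img'][90:230,270:370],(400,560),interpolation=2);b=cv2.resize(g['img'][160:300,290:390],(400,560),interpolation=2)
cv2.imwrite('pics/e1.png',np.hstack([a,b])[:,:,::-1])
E
```

```text
scene [339.94736842 147.84210526] [[476.51524783 179.64022107]]
side [328.625 257.5  ] [[480.00044355 180.57840486]]
```

View pics/e1.png

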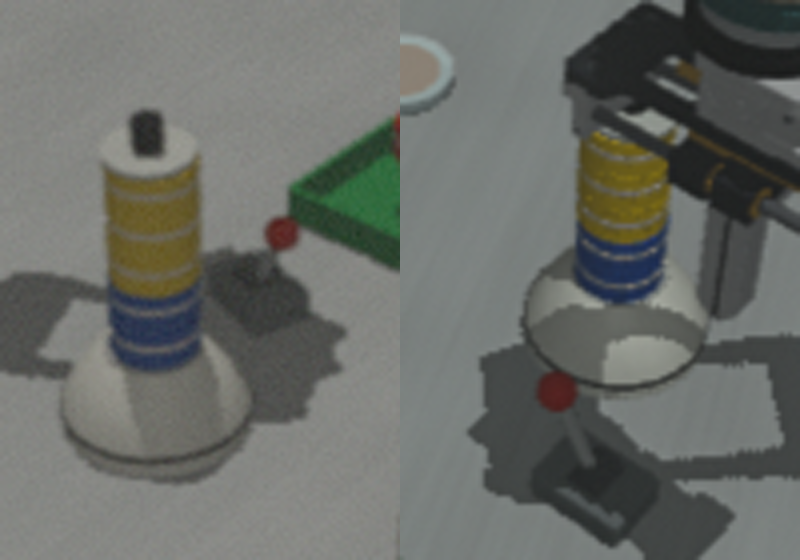

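The lever leans to its far stop: the ball stayed put as the force doubled. The tower and cap are intact and the arm is clear.

```bash
python3 -c "
from workcell import arm
print(arm.finish_job())"
```

```text
the job is handed in; nothing more can be done
None
```

I handed the job in at about 55 s: the red cone is upright in the waste tray, all five cones are nested with both blue below the three yellow, the cap is seated on top, and the lever is at its on stop. These come from the last camera checks, as the hand-in returned no verdict.

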